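# Set the sample bowl under the tipping scoop and fill it

## Task

Move the white bowl from the wide wooden deck onto the narrow plank, standing level and centred on the brass spot. Then turn the red crank to tip the steel scoop right over so that all four caramels fall into the bowl, and turn it back until the scoop is fully upright. Leave the bowl centred on the spot with the caramels in it, and leave the jam jar, green caddy, pepper mill and black cup where they stand.

Things in the scene. Friction and masses are not known exactly. Their poses are not given: they have to be found in the camera images.
- stand: Wooden display stand, fixed. Origin: on the counter (z = 0) below the brass spot; z up. A wide light-wood deck, top at z = 60 mm, covers x -150..150, y -330..-90 mm. From its edge a narrow plank, 46 mm wide in x, 18 mm thick, top flush with the deck, runs along +y from y = -90 to 65 mm. Posts for the scoop (8 x 14 mm, 200 high) at x = +-52, y = 72 mm, on a 150 x 70 x 8 mm foot plate at y = 85 mm
- spot (a point): Centre of the flat brass spot (38 mm across) on the plank's top, 60 mm above the counter; axes as the stand's. The spot lies 90 mm beyond the deck's edge
- bowl: White ceramic bowl, loose, about 0.3 kg, too wide to span with the gripper: 130 mm across at the rim, 114 mm at the foot, 42 mm high, wall 4 mm, floor 5 mm. Origin: centre of its underside; z up. It starts on the deck and slides when pushed
- scoop (a joint): Tilt (rad) of the steel scoop about its axis. 0 = upright (stop), grows as it tips towards the plank (its top moves to the stand's -y), stop at 2.0. It stays where left; turning takes about 2 to 3 N at the crank. The caramels begin to slide out at about 1.2 rad and are all out at 2.0. Tipped, its lip clears the bowl's rim by about 25 mm
- crank (a point): Middle of the red crank grip, a fixed round bar 14 mm thick along the stand's x on the scoop's -x side: bar from x = -62 to -117 mm, point at -94 mm. It turns with the scoop, 60 mm from the axis: scoop upright, it leans 1.0 rad back (+y) from straight above the axis; at 2.0 rad it leans 1.0 rad forward. Its 8 mm thick arm is at x = -62 mm
- caramel0: Wrapped caramel, orange block 22 x 18 x 16 mm, 12 g, starting in the scoop. Origin: centre of its underside
- caramel1: The same, red
- caramel2: The same, yellow
- caramel3: The same, green
- jam: Bystander: red jam jar with a black cap, 54 mm across, 60 mm high, standing on the deck near one corner by the plank. Origin: centre of its underside
- caddy: Bystander: green tea caddy, 48 x 48 x 62 mm, standing on the deck near the other corner by the plank. Origin: centre of its underside
- mill: Bystander: wooden pepper mill, 54 mm across, 155 mm high, on the counter on the stand's +x side. Origin: centre of its underside
- cup: Bystander: black espresso cup, 62 mm across, 55 mm high, on the counter on the stand's -x side. Origin: centre of its underside
- axis (a point): Centre of the scoop's level tilting axis, which runs along the stand's x; at x = 0, y = 72, z = 190 mm of the stand; axes turn with the scoop. Upright, the open-topped scoop is 84 mm wide (x), its floor 33 mm below this point, its back 57 mm behind (+y), its sloping spout reaching 56 mm in front (-y) and 30 mm above it
There are look-alikes about, which are no part of the job. Of the things like the bowl, leave any that is pink; of the rest the larger one is meant.

How it is judged:
By the outcome, as a careful person would: the job done as asked, in the order asked, and still so for the second after the job is handed in, with the robot touching nothing.
It also fails if it takes over 72 s, if anything falls off the work surface, if the arm or the gripper's body presses on something with over 40 N, if the wrist force passes 120 N, or if a joint passes its speed limit or range.

## Robot

A 7-joint arm with a two-finger parallel gripper is mounted at the origin on the work surface. World frame = base frame: x ahead of the robot, y to its left, z up, the work surface at z = 0. Lengths are in mm, angles in rad, forces in N, time in s.
With the tool pointing down it reaches from about 400 to 875 mm from the base axis. Payload 4.4 kg.
Tool frame: the origin (TCP) lies on the centre line of the jaws, within the pads' length; the fingertips stand 19 mm ahead of it and the grasp point (between the pads) is the TCP; z points along the fingers, y is the line along which they close (so a half turn about z gives the same grasp; the last joint's range is limited). The gripper opens to 85 mm and grips with 20 to 120 N. Pads are 22 mm wide; open, the fingers measure 114 mm over their backs; the gripper's body (76 mm by 85 mm) begins 54 mm behind the grasp point. The pads swing forward as they close: fully open they stand 13 mm farther back than shut.
Start: joints at [1.051, 0.628, 0.038, 1.517, -0.027, 0.996, -0.02], TCP at [284.977, -584.214, 250.313] pointing down, gripper open.
Joint ranges: [-3.06, 3.06], [-0.37, 2.12], [-1.25, 1.32], [0.18, 2.47], [-1.1, 4.24], [0.23, 1.98], [-2.94, 2.94]. Speed limits (rad/s): [2.57, 2.57, 3.14, 3.14, 3.14, 3.14, 3.14].

## Interface

Orientations are given as [roll, pitch, yaw] about the fixed x, y, z axes, in that order (R = Rz(yaw) Ry(pitch) Rx(roll)).
In Python, from cell import ctrl, viewer, silhouettes gives the robot as it stands.
- The arm moves only by the shell command python3 -m creep 'ROWS'. ROWS is JSON, a list of rows, each an object with "jaw": the gripper command: -1 is shut, 1 is fully open, values between are in proportion; "xyz": the shift along the tool's x, y, z in mm, a list of three; "angular": the turn, a rotation vector about the tool's x, y, z in rad, a list of three. In form: [{"jaw": jaw, "xyz": [tx, ty, tz], "angular": [rx, ry, rz]}, ...]. A call has 1 to 12 rows; each row is the pose to reach, as a shift and turn from the pose commanded when the call began, along the tool's axes at that moment; what a row does not reach only later rows make up. A row lasts 1/8 s, in which the tool goes at most 62.5 mm and 10.7 degrees, less where a joint would pass 70% of its speed; a pose out of reach is approached as far as the arm can. A call with a gripper value outside its range is refused whole. The fingers move at their own pace and stop on an object; the grip force is fixed at half the most. Time passes only in rows, so rows that repeat a pose let the fingers close. It gives the time, the measured TCP pose, the force, the opening and the grip force at its end, in the units of the state.
- ctrl.read_state(): the state, without advancing time (a new reading comes with each control period).
- viewer.get_image(name): name is "scene" or "top" or "wrist"; returns (picture, depth): 420x560x3 uint8, red, green, blue; 420x560 float32, mm along the optical axis (not along the pixel's ray), 0 where there is no reading.
- viewer.camera_model(name): a dict with "fx", "fy", "cx", "cy" (pixels), "T" (4x4, takes a point from camera to world coordinates). Camera axes: x right, y down, z forward; pixel columns grow to the right and rows downward; lengths in mm; the calibration is good to about 2 mm. A picture is of the moment at which its call begins: read the wrist's pose just before it. camera_model takes no time and is no camera call; for the wrist camera it gives the pose at the moment of the call.
- ctrl.finish_job(): hands the job in; it is judged then, once.
Trained networks look in the newest picture that a camera, given by its name, has taken for a name from the list of things; names that differ only in an ending like _2 or _b are one class to them, and where a whole thing is asked for, a point or a joint stands for the part that bears it (a point fixed in the world has none). Each returns a list of dicts, best first, with "score" (0 to 1); they miss things now and then, are a little off and sometimes report something else, mostly with a low value. They report only what shows in the picture. A call takes as long as a camera call. They do not tell look-alikes from the thing itself.
- silhouettes(camera, target): "pixels" (420x560 bool, what is visible of it) and "xy" ([column, row] in pixels, amid what is visible of it).
The state is a dict: "clock": time; "qpos": joint angles; "qd": joint speeds; "tau": joint torques, N m; "eef_pos": TCP position; "tool_rot": TCP orientation; "force": force on the tool from outside, world axes, zero at the start; "torque": the same for the moment, N m; "width": finger opening in mm; "gripper_force": force on a finger pad.
Only numpy, scipy, OpenCV 4.12 (cv2) and the standard library are available. Lean on these libraries where they do the work, as an engineer would, in place of code of your own. Each camera call takes 0.05 s, during which the arm holds its last target. There are 200 camera calls.

## Working session

There is one attempt and no reset: what is moved stays moved. The work goes in short steps, Python scripts to look and compute and a shell command to move; the robot and the scene stay as the last step left them, time stands still between calls to the robot, and variables do not carry over. Pictures are saved under pics/ and viewed, at most 10 in all, crops included, and the job is handed in when it is done.

```bash
mkdir -p pics; ls; python3 - <<'E'
from cell import ctrl, viewer, silhouettes
import cv2,numpy as np
s=ctrl.read_state();print({k:np.round(v,3).tolist() for k,v in s.items()})
ims=[]
for n in("scene","top"):
    p,d=viewer.get_image(n);cv2.imwrite(f"pics/{n}0.png",p[:,:,::-1]);m=viewer.camera_model(n);print(n,m['fx'],np.round(m['T'],3).tolist())
E
```

```text
pics
{'clock': 0.0, 'qpos': [1.051, 0.629, 0.038, 1.518, -0.027, 0.996, -0.02], 'qd': [0.003, 0.0, -0.0, 0.001, -0.001, -0.0, -0.001], 'tau': [0.0, -56.34, 1.227, -19.345, 0.011, 0.01, 0.0], 'eef_pos': [284.687, -583.678, 249.394], 'tool_rot': [-3.14, 0.0, 0.454], 'force': [-0.001, 0.175, 0.257], 'torque': [0.05, 0.002, 0.025], 'gripper_force': 0.0, 'width': 85.528}
scene 435.4360446359177 [[-0.774, 0.429, -0.467, 961.741], [0.634, 0.505, -0.586, 546.237], [-0.016, -0.749, -0.662, 807.058], [0.0, 0.0, 0.0, 1.0]]
top 409.7930803139036 [[-0.015, -0.985, 0.172, 379.334], [-1.0, 0.01, -0.028, 12.291], [0.026, -0.173, -0.985, 943.491], [0.0, 0.0, 0.0, 1.0]]
```

View pics/scene0.png

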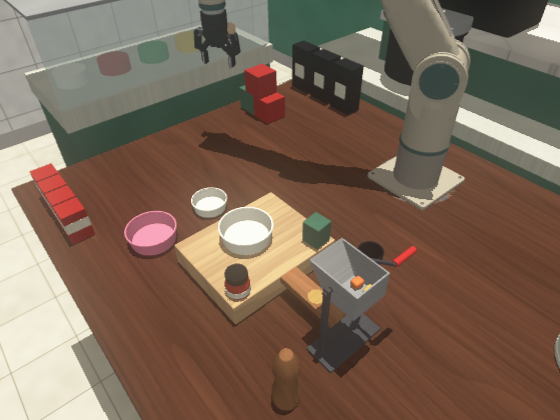

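View pics/top0.png

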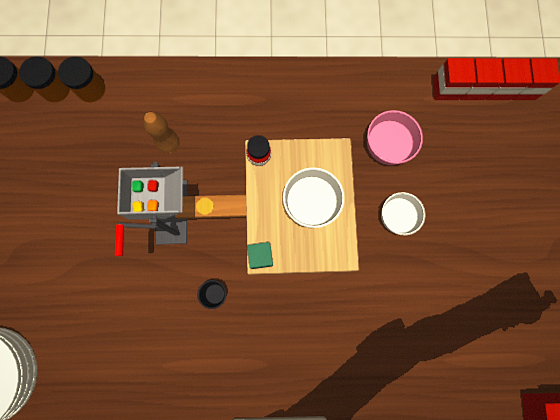

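The top view shows the large white bowl at (313,197) on the deck, a small white one at (402,213) and a pink one at (394,137). Jam is at (258,150), the caddy at (260,255), the spot at (205,206), and the crank grip at (119,240). 

Candidates for the bowl are (313,197) large white, (402,213) small white and (394,137) pink. I choose (313,197), the larger non-pink one, which is on the deck.

```bash
cat > h.py <<'E'
from cell import ctrl, viewer, silhouettes
import cv2,numpy as np
from scipy.optimize import least_squares
def cloud(n):
    p,d=viewer.get_image(n);m=viewer.camera_model(n)
    v,u=np.mgrid[0:420,0:560];P=np.stack([(u-m['cx'])/m['fx']*d,(v-m['cy'])/m['fy']*d,d],-1)
    W=P@m['T'][:3,:3].T+m['T'][:3,3];W[d==0]=np.nan
    return p,W
def circ(P):
    f=lambda q:np.hypot(P[:,0]-q[0],P[:,1]-q[1])-q[2]
    return least_squares(f,[*np.median(P,0)[:2],60],loss='soft_l1').x
E
python3 - <<'E'
from h import *
for n in("top","scene"):
    p,W=cloud(n);hsv=cv2.cvtColor(p,cv2.COLOR_RGB2HSV)
    print(n)
    for t in("bowl","jam","caddy","mill","cup","crank","spot","scoop","stand"):
        try:
            for r in silhouettes(n,t)[:3]:
                k=r["pixels"]&np.isfinite(W[...,2]);Q=W[k]
                print(t,round(r["score"],2),np.round(r["xy"]),len(Q),"med",np.round(np.median(Q,0)),"p2",np.round(np.percentile(Q,2,axis=0)),"p98",np.round(np.percentile(Q,98,axis=0)))
                if t=="bowl":
                    R=Q[Q[:,2]>np.percentile(Q[:,2],99)-6];print("   rim z",R[:,2].max(),"circ",np.round(circ(R),1))
        except Exception as e: print(t,e)
    # deck
    z=W[...,2];k=(abs(z-60)<5)
    nl,lab,st,_=cv2.connectedComponentsWithStats(cv2.morphologyEx(k.astype(np.uint8),cv2.MORPH_OPEN,np.ones((3,3))));i=1+np.argmax(st[1:,4])
    Q=W[lab==i];print("deck z",np.median(Q[:,2]),cv2.minAreaRect(Q[:,:2].astype(np.float32)))
    k2=k&(hsv[...,0]>18)&(hsv[...,0]<27)&(hsv[...,1]>170)&(hsv[...,2]>170)
    nl,lab,st,_=cv2.connectedComponentsWithStats(k2.astype(np.uint8))
    for i in range(1,nl):
        if st[i,4]>40:Q=W[lab==i];print("spot?",st[i],np.round(Q.mean(0),1),np.round(np.ptp(Q,axis=0)))
    np.save(n,W)
c=cv2.imread("pics/top0.png")[90:290,180:440];cv2.imwrite("pics/crop1.png",cv2.resize(c,None,fx=3,fy=3,interpolation=cv2.INTER_CUBIC))
E
```

```text
top
bowl 0.91 [394. 136.] 2343 med [ 728. -283.    6.] p2 [ 660. -335.    1.] p98 [ 778. -219.   43.]
   rim z 46.632511129481145 circ [ 718.6 -275.7   62. ]
bowl 0.88 [313. 198.] 2863 med [569. -79.  66.] p2 [ 507. -134.   62.] p98 [622. -19. 103.]
   rim z 106.61440274839742 circ [562.9 -75.8  62.1]
bowl 0.76 [402. 213.] 1439 med [ 541. -294.    5.] p2 [ 496. -333.    1.] p98 [ 583. -243.   33.]
   rim z 36.40197862796276 circ [ 538.3 -287.2   47. ]
jam 0.86 [258. 150.] 633 med [662.  39. 119.] p2 [644.  16.  59.] p98 [692.  66. 123.]
caddy 0.89 [255. 256.] 615 med [440.  37. 122.] p2 [417.  14.  60.] p98 [466.  60. 125.]
mill 0.65 [161. 134.] 905 med [708. 249. 105.] p2 [695. 232.   7.] p98 [733. 275. 153.]
cup 0.63 [210. 293.] 629 med [365. 146.  12.] p2 [339. 114.   2.] p98 [391. 167.  57.]
spot 0.83 [274. 205.] 16370 med [540.   9.  60.] p2 [ 412. -166.    7.] p98 [699. 284. 222.]
spot 0.6 [145. 196.] 3053 med [551. 247. 194.] p2 [451. 177. 158.] p98 [593. 285. 230.]
scoop 0.73 [144. 195.] 3240 med [552. 248. 195.] p2 [449. 175. 158.] p98 [594. 286. 230.]
scoop 0.49 [136. 210.]
[... 855 characters left out ...]
 16.  63.] p98 [470.  63. 123.]
caddy 0.56 [352. 276.] 4011 med [545. 237. 197.] p2 [450. 175. 157.] p98 [597. 287. 227.]
mill 0.93 [287. 381.] 1486 med [733. 270.  99.] p2 [707. 244.   6.] p98 [748. 284. 153.]
cup 0.76 [371. 248.] 360 med [346. 128.  39.] p2 [294.  92.  -2.] p98 [377. 170.  56.]
spot 0.82 [303. 274.] 15165 med [572.  76.  59.] p2 [ 431. -156.    6.] p98 [709. 286. 220.]
scoop 0.58 [352. 274.] 3969 med [545. 236. 197.] p2 [450. 176.  39.] p98 [597. 287. 227.]
stand 0.88 [301. 276.] 15494 med [572.  72.  59.] p2 [ 429. -158.    5.] p98 [709. 286. 220.]
deck z 59.15746400086596 ((558.56298828125, 10.159347534179688), (301.3849792480469, 366.54241943359375), 0.8291171193122864)
```

View pics/crop1.png

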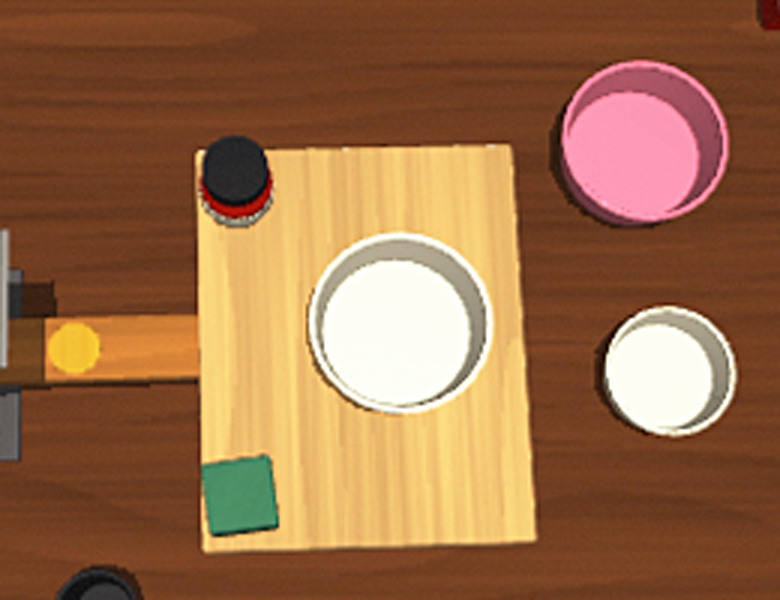

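```bash
cat >> h.py <<'E'
from scipy.spatial.transform import Rotation as Ro
def go(pos,rpy=None,frm=None):
    """print tool-frame shift/turn from the present pose to a goal"""
    s=ctrl.read_state();R=Ro.from_euler('xyz',s['tool_rot']);p=np.array(s['eef_pos']) if frm is None else np.array(frm)
    G=R if rpy is None else Ro.from_euler('xyz',rpy)
    print("t",round(s['clock'],2),"at",np.round(s['eef_pos'],1),np.round(s['tool_rot'],3),"-> xyz",np.round(R.inv().apply(np.array(pos)-p),1),"ang",np.round((R.inv()*G).as_rotvec(),3))
E
python3 -c "
from h import *
go([565,-140,160],[np.pi+.19,0,.0175])"
```

```text
t 1.1 at [ 285.  -584.2  250.3] [ 3.142 -0.     0.454] -> xyz [ 446.4 -276.5   90.3] ang [0.187 0.041 0.435]
```

```bash
python3 -m creep '[{"jaw":0,"xyz":[60,-37,12],"angular":[0.03,0.006,0.06]},{"jaw":0,"xyz":[110,-70,25],"angular":[0.06,0.014,0.15]},{"jaw":0,"xyz":[160,-100,35],"angular":[0.1,0.02,0.22]},{"jaw":0,"xyz":[210,-130,45],"angular":[0.12,0.027,0.29]},{"jaw":0,"xyz":[260,-160,55],"angular":[0.15,0.034,0.36]},{"jaw":0,"xyz":[310,-192,65],"angular":[0.187,0.041,0.435]},{"jaw":0,"xyz":[360,-223,75],"angular":[0.187,0.041,0.435]},{"jaw":0,"xyz":[410,-254,84],"angular":[0.187,0.041,0.435]},{"jaw":0,"xyz":[446,-276,90],"angular":[0.187,0.041,0.435]},{"jaw":0,"xyz":[446,-276,90],"angular":[0.187,0.041,0.435]},{"jaw":0,"xyz":[446,-276,90],"angular":[0.187,0.041,0.435]}]'
python3 -c "
from h import *
go([565,-136.5,91],[np.pi+.19,0,.0175])
p,W=cloud('wrist');cv2.imwrite('pics/w1.png',p[:,:,::-1])
for r in silhouettes('wrist','bowl')[:2]:
    Q=W[r['pixels']&np.isfinite(W[...,2])];R=Q[abs(Q[:,2]-100)<4];print(r['score'],len(R),circ(R) if len(R)>20 else '')
"
```

```text
clock: 2.48
eef_pos: [564.6, -141.4, 160.3]
tool_rot: [-2.953, 0.001, 0.017]
force: [0.5, -0.9, 0.3]
width: 42.9
gripper_force: 0.0
t 2.48 at [ 564.6 -141.4  160.3] [-2.953e+00  1.000e-03  1.700e-02] -> xyz [ 0.5  8.2 69. ] ang [ 0.001  0.001 -0.   ]
0.86 4960 [565.5899284  -76.27919074  61.63776062]
0.68 0
```

```bash
python3 -m creep '[{"jaw":0,"xyz":[0.5,4,25],"angular":[0,0,0]},{"jaw":0,"xyz":[0.5,7,50],"angular":[0,0,0]},{"jaw":0,"xyz":[0.5,8.5,69],"angular":[0,0,0]},{"jaw":0,"xyz":[0.5,8.5,69],"angular":[0,0,0]},{"jaw":0,"xyz":[0.5,8.5,69],"angular":[0,0,0]},{"jaw":-0.5,"xyz":[0.5,8.5,69],"angular":[0,0,0]},{"jaw":-0.8,"xyz":[0.5,8.5,69],"angular":[0,0,0]},{"jaw":-1,"xyz":[0.5,8.5,69],"angular":[0,0,0]},{"jaw":-1,"xyz":[0.5,8.5,69],"angular":[0,0,0]},{"jaw":-1,"xyz":[0.5,8.5,69],"angular":[0,0,0]},{"jaw":-1,"xyz":[0.5,8.5,69],"angular":[0,0,0]},{"jaw":-1,"xyz":[0.5,8.5,69],"angular":[0,0,0]}]'
python3 - <<'E'
from h import *
p,W=cloud('top');cv2.imwrite('pics/t2.png',p[:,:,::-1])
for r in silhouettes('top','bowl')[:3]:
    Q=W[r['pixels']&np.isfinite(W[...,2])];R=Q[Q[:,2]>98];print(r['score'],len(R),circ(R) if len(R)>20 else '')
p,W=cloud('scene')
for r in silhouettes('scene','bowl')[:3]:
    Q=W[r['pixels']&np.isfinite(W[...,2])];R=Q[Q[:,2]>98];print(r['score'],len(R),circ(R) if len(R)>20 else '')
E
```

```text
clock: 4.08
eef_pos: [566.1, -136.1, 91.7]
tool_rot: [-2.952, -0.001, 0.017]
force: [0.5, -0.5, 5.1]
width: 3.9
gripper_force: 57.2
0.93 0 
0.77 288 [562.2209597  -74.60575363  61.74113663]
0.7 9 
0.91 4 
0.77 228 [564.5385297  -74.54491558  62.32363903]
0.71 0
```

```bash
python3 -m creep '[{"jaw":-1,"xyz":[0,-4,0],"angular":[0,0,0]},{"jaw":-1,"xyz":[-0.5,-14,2],"angular":[0,0,0]},{"jaw":-1,"xyz":[-1,-29,5],"angular":[0,0,0]},{"jaw":-1,"xyz":[-2,-46,8],"angular":[0,0,0]},{"jaw":-1,"xyz":[-2.5,-63,11.3],"angular":[0,0,0]},{"jaw":-1,"xyz":[-3,-80,14.6],"angular":[0,0,0]},{"jaw":-1,"xyz":[-3.5,-97,17.9],"angular":[0,0,0]},{"jaw":-1,"xyz":[-4,-114,21.2],"angular":[0,0,0]},{"jaw":-1,"xyz":[-4.5,-131,24.4],"angular":[0,0,0]},{"jaw":-1,"xyz":[-4.7,-148,27.7],"angular":[0,0,0]},{"jaw":-1,"xyz":[-4.7,-160,30],"angular":[0,0,0]},{"jaw":-1,"xyz":[-4.7,-160,30],"angular":[0,0,0]}]'
python3 - <<'E'
from h import *
for n in('top','scene'):
  p,W=cloud(n);cv2.imwrite(f'pics/{n}3.png',p[:,:,::-1])
  for r in silhouettes(n,'bowl')[:3]:
    Q=W[r['pixels']&np.isfinite(W[...,2])];R=Q[Q[:,2]>98];print(r['score'],r['xy'],len(R),circ(R) if len(R)>20 else '')
E
```

```text
clock: 5.78
eef_pos: [557.1, 29.9, 91.6]
tool_rot: [-2.949, 0.002, 0.02]
force: [-0.6, 3.1, 2.5]
width: 4.1
gripper_force: 57.1
0.89 [395.9, 135.1] 0 
0.57 [219.0, 186.9] 244 [551.02201135  89.23704033  63.53538572]
0.23 [255.8, 148.6] 386 [667.4232393   40.32685002  16.75864166]
0.78 [210.3, 203.1] 0 
0.7 [294.9, 274.4] 239 [555.21143254  90.18569067  62.35247701]
0.56 [150.8, 228.5] 0
```

View pics/scene3.png

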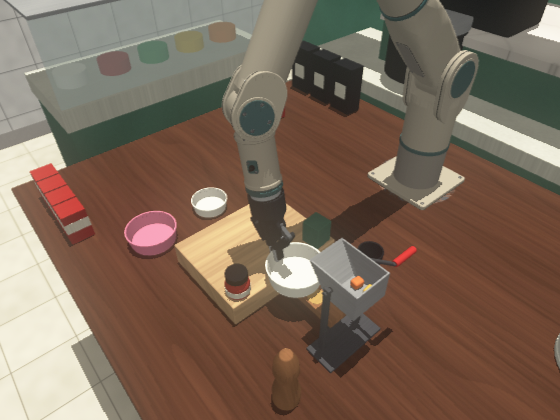

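The bowl is in the jaws at scene (295,270), half onto the plank, with the jam and caddy untouched. About 67 mm remain.

```bash
python3 -m creep '[{"jaw":-1,"xyz":[0.2,-6,1.2],"angular":[0,0,0]},{"jaw":-1,"xyz":[0.5,-18,3.5],"angular":[0,0,0]},{"jaw":-1,"xyz":[0.9,-30,5.8],"angular":[0,0,0]},{"jaw":-1,"xyz":[1.2,-42,8.2],"angular":[0,0,0]},{"jaw":-1,"xyz":[1.5,-54,10.5],"angular":[0,0,0]},{"jaw":-1,"xyz":[1.9,-63,12.3],"angular":[0,0,0]},{"jaw":-1,"xyz":[1.9,-66,12.9],"angular":[0,0,0]},{"jaw":-1,"xyz":[1.9,-66,12.9],"angular":[0,0,0]},{"jaw":-1,"xyz":[1.9,-66,12.9],"angular":[0,0,0]}]'
cat > meas.py <<'E'
from h import *
for n in('top','scene'):
  p,W=cloud(n);cv2.imwrite(f'pics/{n}4.png',p[:,:,::-1])
  hsv=cv2.cvtColor(p,cv2.COLOR_RGB2HSV)
  # deck frame as seen by this camera
  k=(abs(W[...,2]-60)<4)&(hsv[...,1]>40)
  nl,lab,st,_=cv2.connectedComponentsWithStats(cv2.morphologyEx(k.astype(np.uint8),cv2.MORPH_OPEN,np.ones((3,3))));i=1+np.argmax(st[1:,4])
  print(n,"deck",cv2.minAreaRect(W[lab==i][:,:2].astype(np.float32)))
  x,y=W[...,0],W[...,1];near=(np.hypot(x-555,y-157)<80)&(hsv[...,1]<45)&(hsv[...,2]>120)
  R=W[near&(abs(W[...,2]-103)<5)];print(" rim",len(R),np.round(circ(R),1),"y range",np.ptp(R,axis=0).round(),R[:,2].max())
  A,*_=np.linalg.lstsq(np.c_[R[:,:2]-R[:,:2].mean(0),np.ones(len(R))],R[:,2],rcond=None);print(" rim plane",A)
  F=W[near&(abs(W[...,2]-66)<4)]
  if len(F)>30:
    print(" floor",len(F),np.round(F.mean(0),1),np.linalg.lstsq(np.c_[F[:,:2]-F[:,:2].mean(0),np.ones(len(F))],F[:,2],rcond=None)[0].round(3))
E
python3 meas.py
```

```text
clock: 7.1
eef_pos: [558.4, 94.8, 91.6]
tool_rot: [-2.951, 0.0, 0.018]
force: [0.6, -1.4, 3.4]
width: 4.6
gripper_force: 57.9
top deck ((558.877685546875, -108.72006225585938), (299.7655029296875, 125.28629302978516), 0.993857741355896)
 rim 17 [68200.3 45443.9 81345.2] y range [17. 23.  7.] 104.85765125904959
 rim plane [ 9.64902195e-02 -1.13444571e-02  1.02032502e+02]
scene deck ((575.8544921875, -46.20037841796875), (269.478271484375, 253.35398864746094), 0.8965038657188416)
 rim 147 [556.8 156.1  62. ] y range [ 54. 126.   6.] 104.47611287220604
 rim plane [6.57799678e-03 3.44703518e-04 1.00903383e+02]
 floor 893 [564.9 141.3  64.6] [1.1000e-02 3.0000e-03 6.4593e+01]
```

```bash
python3 -m creep '[{"jaw":-1,"xyz":[-1.1,-2,0.4],"angular":[0,0,0]},{"jaw":-1,"xyz":[-1.1,-2,0.4],"angular":[0,0,0]},{"jaw":-1,"xyz":[-1.1,-2,0.4],"angular":[0,0,0]},{"jaw":-0.5,"xyz":[-1.1,-2,0.4],"angular":[0,0,0]},{"jaw":-0.3,"xyz":[-1.1,-2,0.4],"angular":[0,0,0]},{"jaw":-0.3,"xyz":[-1.1,-2,0.4],"angular":[0,0,0]},{"jaw":-0.3,"xyz":[-1.1,-2,-15],"angular":[0,0,0]},{"jaw":-0.3,"xyz":[-1.1,-2,-40],"angular":[0,0,0]},{"jaw":-0.3,"xyz":[-1.1,-2,-80],"angular":[0,0,0]},{"jaw":-0.3,"xyz":[-1.1,-2,-130],"angular":[0,0,0]},{"jaw":-0.3,"xyz":[-1.1,-2,-180],"angular":[0,0,0]},{"jaw":-0.3,"xyz":[-1.1,-2,-220],"angular":[0,0,0]}]'
python3 -c "
from h import *
go([450,60,330],[np.pi,0,.0175])"
```

```text
clock: 8.7
eef_pos: [558.2, 53.7, 311.3]
tool_rot: [-2.952, -0.002, 0.017]
force: [0.3, -0.3, -0.0]
width: 30.0
gripper_force: 0.0
t 8.7 at [558.2  53.7 311.3] [-2.952e+00 -2.000e-03  1.700e-02] -> xyz [-108.   -11.5  -17.1] ang [-0.19  -0.002 -0.   ]
```

```bash
python3 meas.py; python3 - <<'E'
from h import *
for n in('top','scene'):
    W=np.load(n+'.npy');p=cv2.imread(f'pics/{n}0.png');hsv=cv2.cvtColor(p,cv2.COLOR_BGR2HSV)
    k=((hsv[...,0]<6)|(hsv[...,0]>174))&(hsv[...,1]>180)&(hsv[...,2]>80)&(np.hypot(W[...,0]-458,W[...,1]-280)<60)
    Q=W[k];c=Q.mean(0);u,s,v=np.linalg.svd(Q-c);print(n,len(Q),c,v[0],Q.min(0),Q.max(0))
go([455,279,300],[np.pi,0,.0175])
E
```

```text
top deck ((704.8218994140625, 246.52525329589844), (3.0862221717834473, 5.726385116577148), 9.820442199707031)
 rim 152 [553.2 155.8  62.3] y range [127. 107.   8.] 106.4340264753962
 rim plane [-7.03830981e-03  4.28995223e-04  1.01935292e+02]
 floor 1421 [552.4 151.8  65.3] [-3.000e-03  1.000e-03  6.529e+01]
scene deck ((559.748046875, -45.537872314453125), (300.44329833984375, 254.4637451171875), 1.0200926065444946)
 rim 180 [555.9 156.5  62.4] y range [ 96. 127.   6.] 104.17503918588181
 rim plane [9.72527000e-03 4.02645098e-04 1.00693979e+02]
 floor 903 [564.6 141.3  64.6] [ 6.0000e-03 -6.0000e-03  6.4632e+01]
top 262 [462.14533932 277.13552245 227.81431446] [-9.99892655e-01 -1.46403859e-02  5.80153918e-04] [435.32715641 271.16186691 217.7059329 ] [489.43813464 284.95831463 232.64104117]
scene 172 [464.24317119 280.48227973 226.81339682] [0.999923   0.01089932 0.00593232] [435.73792172 273.7114546  221.03122836] [490.88703699 285.61970794 230.48353448]
t 8.8 at [560.6  53.  313.7] [-2.952 -0.01   0.016] -> xyz [-102.2 -221.1   55.4] ang [-0.19  -0.01  -0.001]
```

View pics/top4.png

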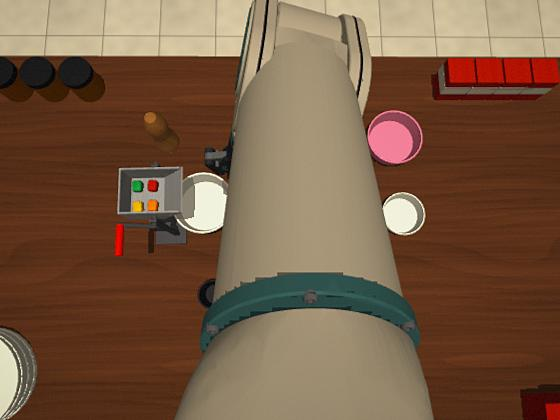

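The bowl sits at top (203,203) on the spot, with the grip at (119,240). Next I go over the crank.

```bash
python3 -m creep '[{"jaw":-0.3,"xyz":[-20,-40,8],"angular":[-0.05,-0.003,0]},{"jaw":-0.3,"xyz":[-45,-90,20],"angular":[-0.1,-0.006,0]},{"jaw":-0.3,"xyz":[-70,-140,33],"angular":[-0.15,-0.01,0]},{"jaw":-0.3,"xyz":[-90,-190,46],"angular":[-0.19,-0.01,0]},{"jaw":-0.3,"xyz":[-101,-221,55],"angular":[-0.19,-0.01,0]},{"jaw":-0.3,"xyz":[-101,-221,55],"angular":[-0.19,-0.01,0]},{"jaw":-0.3,"xyz":[-101,-221,55],"angular":[-0.19,-0.01,0]}]'
python3 - <<'E'
from h import *
p,W=cloud('wrist');cv2.imwrite('pics/w5.png',p[:,:,::-1]);hsv=cv2.cvtColor(p,cv2.COLOR_RGB2HSV)
k=((hsv[...,0]<6)|(hsv[...,0]>174))&(hsv[...,1]>180)&(hsv[...,2]>80)&(abs(W[...,2]-225)<20)
Q=W[k];print(len(Q),Q.min(0),Q.max(0),Q.mean(0)) if len(Q) else print('none')
go([456,279,224],[np.pi,0,.0175])
E
python3 meas.py
```

```text
clock: 9.68
eef_pos: [453.3, 278.9, 295.8]
tool_rot: [3.14, 0.01, 0.018]
force: [0.4, -0.4, 1.1]
width: 30.0
gripper_force: 0.0
1807 [437.88165699 273.15849217 220.32590922] [492.12160629 287.45067664 231.54484394] [466.92944014 280.27704019 228.27333743]
t 9.72 at [453.6 278.4 295.8] [3.141 0.01  0.016] -> xyz [ 3.1 -0.6 71.8] ang [ 0.001  0.01  -0.001]
top deck ((557.613525390625, -35.52044677734375), (300.0265808105469, 271.9598693847656), 0.9740288257598877)
 rim 247 [553.4 155.6  62.1] y range [126. 122.   8.] 106.60430984496315
 rim plane [-2.32008547e-03 -4.22820045e-03  1.02014543e+02]
 floor 1549 [552.6 149.1  65.4] [-1.0000e-03 -1.0000e-03  6.5369e+01]
scene deck ((560.1868896484375, -46.06626892089844), (299.60369873046875, 252.99288940429688), 0.9085841178894043)
 rim 185 [556.2 156.3  62.2] y range [ 95. 127.   6.] 103.97766687358751
 rim plane [ 8.08771920e-03 -3.63530199e-04  1.00734881e+02]
 floor 908 [564.2 141.1  64.7] [2.0000e-03 0.0000e+00 6.4691e+01]
```

View pics/w5.png

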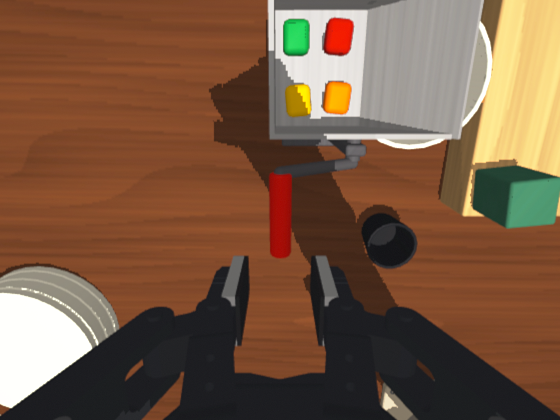

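The wrist view shows the red bar at (280,215), centred between the jaws, with all four caramels in the scoop. I'll lower over the bar and straddle it.

```bash
python3 -m creep '[{"jaw":-0.3,"xyz":[3,-2,20],"angular":[0,0.01,0]},{"jaw":-0.3,"xyz":[3,-2,40],"angular":[0,0.01,0]},{"jaw":-0.3,"xyz":[3,-2,60],"angular":[0,0.01,0]},{"jaw":-0.3,"xyz":[3,-2,72],"angular":[0,0.01,0]},{"jaw":-0.4,"xyz":[3,-2,72],"angular":[0,0.01,0]},{"jaw":-0.52,"xyz":[3,-2,72],"angular":[0,0.01,0]},{"jaw":-0.52,"xyz":[3,-2,72],"angular":[0,0.01,0]}]'
```

```text
clock: 10.7
eef_pos: [455.8, 281.8, 224.3]
tool_rot: [-3.141, -0.001, 0.018]
force: [0.1, -1.3, -0.2]
width: 20.4
gripper_force: 0.6
```

```bash
python3 -m creep '[{"jaw":-0.52,"xyz":[0,5,-4],"angular":[0,0,0]},{"jaw":-0.52,"xyz":[0,9,-9],"angular":[0,0,0]},{"jaw":-0.52,"xyz":[0,13,-13],"angular":[0,0,0]},{"jaw":-0.52,"xyz":[0,18,-17],"angular":[0,0,0]},{"jaw":-0.52,"xyz":[0,23,-20],"angular":[0,0,0]},{"jaw":-0.52,"xyz":[0,29,-23],"angular":[0,0,0]},{"jaw":-0.52,"xyz":[0,35,-25],"angular":[0,0,0]},{"jaw":-0.52,"xyz":[0,41,-26.5],"angular":[0,0,0]},{"jaw":-0.52,"xyz":[0,47,-27.5],"angular":[0,0,0]},{"jaw":-0.52,"xyz":[0,52,-27.5],"angular":[0,0,0]}]'
```

```text
clock: 11.95
eef_pos: [457.0, 230.6, 252.0]
tool_rot: [-3.14, -0.002, 0.019]
force: [0.4, 4.2, 3.6]
width: 20.6
gripper_force: 1.8
```

```bash
python3 -m creep '[{"jaw":-0.52,"xyz":[0,6,0.3],"angular":[0,0,0]},{"jaw":-0.52,"xyz":[0,12,1.2],"angular":[0,0,0]},{"jaw":-0.52,"xyz":[0,18,2.7],"angular":[0,0,0]},{"jaw":-0.52,"xyz":[0,24,4.7],"angular":[0,0,0]},{"jaw":-0.52,"xyz":[0,30,7.5],"angular":[0,0,0]},{"jaw":-0.52,"xyz":[0,36,11],"angular":[0,0,0]},{"jaw":-0.52,"xyz":[0,41,15],"angular":[0,0,0]},{"jaw":-0.52,"xyz":[0,47,19],"angular":[0,0,0]},{"jaw":-0.52,"xyz":[0,52,24],"angular":[0,0,0]},{"jaw":-0.52,"xyz":[0,57,28],"angular":[0,0,0]},{"jaw":-0.52,"xyz":[0,58,28],"angular":[0,0,0]},{"jaw":-0.52,"xyz":[0,58,28],"angular":[0,0,0]}]'
python3 - <<'E'
from h import *
p,W=cloud('scene');cv2.imwrite('pics/s6.png',p[:,:,::-1])
q,W2=cloud('top');cv2.imwrite('pics/s6b.png',np.hstack([cv2.resize(p[180:390,230:470,::-1],None,fx=1.6,fy=1.6),cv2.resize(q[120:330,60:310,::-1],None,fx=1.6,fy=1.6)]))
E
```

```text
clock: 13.45
eef_pos: [457.3, 174.0, 222.6]
tool_rot: [-3.139, 0.0, 0.02]
force: [0.5, 7.0, -4.1]
width: 20.7
gripper_force: 3.7
```

View pics/s6b.png

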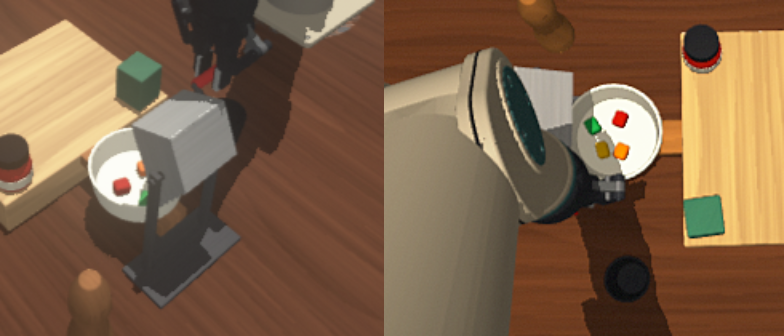

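All four caramels are in the bowl at right panel (593,125), (620,118), (602,150) and (621,150), and the scoop is at its stop. I'll hold briefly, then turn back.

```bash
python3 -m creep '[{"jaw":-0.52,"xyz":[0,2,0],"angular":[0,0,0]},{"jaw":-0.52,"xyz":[0,2,0],"angular":[0,0,0]},{"jaw":-0.52,"xyz":[0,-5,0],"angular":[0,0,0]},{"jaw":-0.52,"xyz":[0,-13,-5],"angular":[0,0,0]},{"jaw":-0.52,"xyz":[0,-17,-9.5],"angular":[0,0,0]},{"jaw":-0.52,"xyz":[0,-21.5,-13.5],"angular":[0,0,0]},{"jaw":-0.52,"xyz":[0,-26,-17],"angular":[0,0,0]},{"jaw":-0.52,"xyz":[0,-31,-20],"angular":[0,0,0]},{"jaw":-0.52,"xyz":[0,-37,-23],"angular":[0,0,0]},{"jaw":-0.52,"xyz":[0,-42,-25],"angular":[0,0,0]},{"jaw":-0.52,"xyz":[0,-48,-26.5],"angular":[0,0,0]},{"jaw":-0.52,"xyz":[0,-54,-27.5],"angular":[0,0,0]}]'
```

```text
clock: 15.05
eef_pos: [456.5, 226.6, 250.7]
tool_rot: [-3.142, 0.0, 0.019]
force: [0.8, -1.4, 1.4]
width: 20.4
gripper_force: 1.1
```

```bash
python3 -m creep '[{"jaw":-0.52,"xyz":[0,-6,0],"angular":[0,0,0]},{"jaw":-0.52,"xyz":[0,-12,0.3],"angular":[0,0,0]},{"jaw":-0.52,"xyz":[0,-18,1.2],"angular":[0,0,0]},{"jaw":-0.52,"xyz":[0,-24,3],"angular":[0,0,0]},{"jaw":-0.52,"xyz":[0,-30,5.5],"angular":[0,0,0]},{"jaw":-0.52,"xyz":[0,-36,8.5],"angular":[0,0,0]},{"jaw":-0.52,"xyz":[0,-42,12.5],"angular":[0,0,0]},{"jaw":-0.52,"xyz":[0,-48,17],"angular":[0,0,0]},{"jaw":-0.52,"xyz":[0,-53,22],"angular":[0,0,0]},{"jaw":-0.52,"xyz":[0,-58,27],"angular":[0,0,0]},{"jaw":-0.52,"xyz":[0,-60,27],"angular":[0,0,0]},{"jaw":-0.52,"xyz":[0,-61,27],"angular":[0,0,0]}]'
```

```text
clock: 16.55
eef_pos: [455.4, 282.2, 222.9]
tool_rot: [3.134, 0.002, 0.016]
force: [0.8, -11.3, 2.7]
width: 20.4
gripper_force: 6.2
```

```bash
python3 -m creep '[{"jaw":-0.52,"xyz":[0,-3,0],"angular":[0,0,0]},{"jaw":-0.52,"xyz":[0,-4,0],"angular":[0,0,0]},{"jaw":-0.52,"xyz":[0,-4,0],"angular":[0,0,0]}]'
```

```text
clock: 16.92
eef_pos: [455.4, 282.3, 222.8]
tool_rot: [3.129, 0.004, 0.013]
force: [0.6, -19.1, 5.5]
width: 20.4
gripper_force: 9.3
```

The scoop is firmly at its upright stop. I'll relax, open the jaws, lift off and move clear.

```bash
python3 -m creep '[{"jaw":-0.52,"xyz":[0,5,0],"angular":[0,0,0]},{"jaw":-0.4,"xyz":[0,10,0],"angular":[0,0,0]},{"jaw":-0.3,"xyz":[0,11,0],"angular":[0,0,0]},{"jaw":-0.3,"xyz":[0,11,0],"angular":[0,0,0]},{"jaw":-0.3,"xyz":[0,11,-15],"angular":[0,0,0]},{"jaw":-0.3,"xyz":[0,11,-40],"angular":[0,0,0]},{"jaw":-0.3,"xyz":[0,11,-80],"angular":[0,0,0]},{"jaw":-0.3,"xyz":[-20,0,-110],"angular":[0,0,0]},{"jaw":-0.3,"xyz":[-40,-40,-110],"angular":[0,0,0]},{"jaw":-0.3,"xyz":[-60,-90,-110],"angular":[0,0,0]},{"jaw":-0.3,"xyz":[-60,-120,-110],"angular":[0,0,0]},{"jaw":-0.3,"xyz":[-60,-120,-110],"angular":[0,0,0]}]'
python3 meas.py
python3 - <<'E'
import cv2,numpy as np
from h import *
p=cv2.imread('pics/scene4.png');q=cv2.imread('pics/top4.png')
cv2.imwrite('pics/s7.png',np.hstack([cv2.resize(p[180:390,230:470],None,fx=1.6,fy=1.6),cv2.resize(q[120:330,60:310],None,fx=1.6,fy=1.6)]))
for n in('top','scene'):
    W0=np.load(n+'.npy');p0=cv2.imread(f'pics/{n}0.png');p=cv2.imread(f'pics/{n}4.png');_,W=cloud(n)
    for a,b in((p0,W0),(p,W)):
        hsv=cv2.cvtColor(a,cv2.COLOR_BGR2HSV)
        k=((hsv[...,0]<6)|(hsv[...,0]>174))&(hsv[...,1]>180)&(hsv[...,2]>80)&(np.hypot(b[...,0]-463,b[...,1]-280)<60)&(b[...,2]>150)
        Q=b[k];print(n,"crank",len(Q),Q.mean(0) if len(Q) else '')
E
```

```text
clock: 18.42
eef_pos: [391.7, 413.0, 334.4]
tool_rot: [-3.14, -0.0, 0.023]
force: [0.0, -0.5, -0.3]
width: 30.1
gripper_force: 0.0
top deck ((557.4707641601562, -35.4996337890625), (299.82562255859375, 271.9547424316406), 0.9835277199745178)
 rim 246 [553.4 155.7  62.2] y range [126. 117.   7.] 105.26360483007295
 rim plane [-8.33932730e-03 -5.84733865e-04  1.01771178e+02]
 floor 1301 [552.8 148.2  65.3] [-1.0000e-03  2.0000e-03  6.5336e+01]
scene deck ((559.5501098632812, -48.192237854003906), (301.326416015625, 250.0182342529297), 1.1093926429748535)
 rim 177 [556.4 156.3  62.1] y range [ 94. 127.   6.] 104.4777988434397
 rim plane [2.14420467e-03 7.47168661e-04 1.00741211e+02]
 floor 722 [564.7 138.   64.7] [2.0000e-03 0.0000e+00 6.4743e+01]
top crank 262 [462.14533932 277.13552245 227.81431446]
top crank 262 [461.93615806 277.14868354 227.8542122 ]
scene crank 172 [464.24317119 280.48227973 226.81339682]
scene crank 172 [464.01342698 280.49091746 226.82618205]
```

View pics/s7.png

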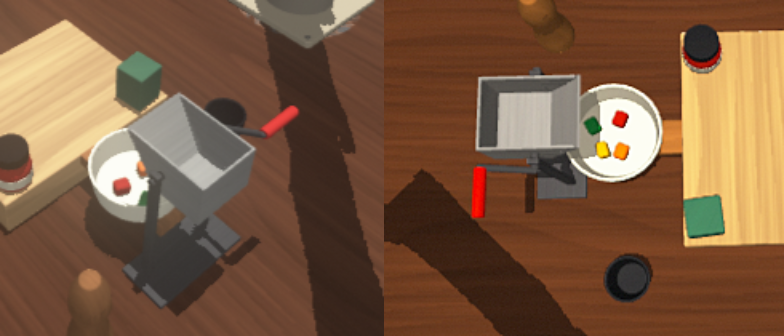

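The scoop is empty and upright, and the crank grip is back at its starting reading. The four caramels lie in the level bowl at right panel (610,135), within about 2 mm of the spot. The bystanders look unmoved.

```bash
python3 -c "
from cell import ctrl
print(ctrl.finish_job())"
```

```text
the job is handed in; nothing more can be done
None
```

I've handed the job in: the bowl stands level on the brass spot (within about 2 mm) holding all four caramels, the scoop is back at its upright stop, and the jam jar, caddy, mill and cup look unmoved.

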